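# Seat the keyed lid of the pantry canister

## Task

The bamboo lid on the stainless canister sits proud, because its two ears ride on the rim instead of lying in the rim's two notches. Take the lid by its grip bar and turn it, pressing only lightly, until the ears drop into the notches and the lid is fully home, then let go. Leave the black salt cellar and the frosted tumbler standing where they are.

Things in the scene. Friction and masses are not known exactly. Their poses are not given: they have to be found in the camera images.
- canister: Round steel canister, 108 mm diameter, 120 high, bore 76; fixed, cannot turn. Origin: centre of underside, z up. Rim has two notches, at its +x and -x, 12 mm deep, dark floors; rim between is at z=120. Either lid ear fits either notch, 12 degrees to spare each way: lid x along canister x (either way round), the lid drops 12 mm. Lid origin at start 104 mm above canister origin, home 92.
- lid: Loose bamboo lid, 0.2 kg. Origin: centre of underside, z up. Plug 70 mm diameter, z 0-26, at start already in the canister's bore. Two ears along +x and -x, 30 mm wide, z 16-26, out to 50 mm from the axis, at start resting on the rim 54 to 90 degrees (either way) from the nearest fit. Dark grip bar on top along x, in line with the ears: 56 long, 16 wide (y), z 26-58.
- salt_cellar: Black ceramic salt cellar, closed, 82 mm diameter, 86 mm high over a small black grip bar on its top; loose, about 0.5 kg. Origin: centre of its underside. A bystander: leave it alone.
- tumbler: Frosted glass tumbler, empty, 72 mm across the mouth, 95 mm high; loose. Origin: centre of its underside. A bystander: leave it alone.
Things that resemble listed ones, but are neither listed nor needed, are in the scene too. Leave any orange or red look-alike of the lid alone.

How it is judged:
By the outcome, as a careful person would: the job done as asked, in the order asked, and still so for the second after the job is handed in, with the robot touching nothing.
It also fails if it takes over 38 s, if anything falls off the work surface, if the arm or the gripper's body presses on something with over 40 N, if the wrist force passes 120 N, or if a joint passes its speed limit or range.

## Robot

A 6-joint arm with a two-finger parallel gripper is mounted at the origin on the work surface. World frame = base frame: x ahead of the robot, y to its left, z up, the work surface at z = 0. Lengths are in m, angles in degrees, forces in N, time in s.
With the tool pointing down it reaches from about 0.4 to 0.825 m from the base axis. Payload 7 kg.
Tool frame: the origin (TCP) lies midway between the tips of the shut fingers; the grasp point (between the pads) lies 19 mm behind it; z points along the fingers, y is the line along which they close (so a half turn about z gives the same grasp; the last joint's range is limited). The gripper opens to 88 mm and grips with 3 to 60 N. Pads are 19 mm wide; open, the fingers measure 130 mm over their backs; the gripper's body (78 mm by 193 mm) begins 47 mm behind the grasp point.
Start: joints at [-48.868, 20.546, 0.682, 0, -70.136, -16.507], TCP at [0.281, -0.614, 0.227] pointing down, gripper open.
Joint ranges: [-176.03, 176.03], [-82.01, 121.73], [-58.28, 71.71], [-173.87, 95.51], [-174.79, -0.11], [-173.66, 173.66]. Speed limits (degrees/s): [136.94, 136.94, 172.46, 180, 180, 180].

## Interface

Orientations are given as a 3x3 rotation matrix whose columns are the frame's x, y, z axes.
In Python, from plant import * gives the robot as it stands. The module is installed in compiled form; this text tells all that it offers.
- The arm moves only by the tool drive_tool, never from a script. Its argument "rows" is a list of rows, each a list of 3 entries, a list of its own where there are three numbers: the turn, a rotation vector about the tool's x, y, z in degrees, then the shift along the tool's x, y, z in mm, then the opening, from -1 (shut) to 1 (fully open). A call has 1 to 5 rows; each row shifts and turns the commanded pose from where the row before left it, along the tool's axes as they then stand; what a row does not reach is not made up. A row lasts 1/10 s, in which the tool goes at most 50 mm and 8.59 degrees, less where a joint would pass 70% of its speed; a pose out of reach is approached as far as the arm can. A call is refused whole if a number of a shift passes 50 or a number of a turn 8.59, either way. A call with a gripper value outside its range is refused whole. The fingers move at their own pace and stop on an object; "newtons" is the grip in N (left out, the last holds). Time passes only in rows, so rows that do not move let the fingers close. It gives the time, the measured TCP pose, the force, the opening and the grip force at its end, in the units of the state.
- read_state(): the state, without advancing time (a new reading comes with each control period).
- grab_frame(name): name is "scene" or "top" or "wrist"; returns a dict with "color" (400x640x3 uint8, red, green, blue), "range_z" (400x640 float32, m along the optical axis (not along the pixel's ray), 0 where there is no reading), "fx", "fy", "cx", "cy" (pixels), "distortion" ([k1, k2, p1, p2, k3] as OpenCV has them; the pictures are not rectified), "T" (4x4, takes a point from camera to world coordinates); the wrist camera has in their place "mount" (4x4, takes a point from camera to tool coordinates, whose origin is the TCP and whose axes are the flange's). Camera axes: x right, y up, looking along -z (the intrinsics and any distortion apply to the point x, -y, -z); pixel columns grow to the right and rows downward; lengths in m; the calibration is good to about 2 mm. A picture is of the moment at which its call begins: read the wrist's pose just before it.
- close_job(): hands the job in; it is judged then, once.
The state is a dict: "t": time; "qpos": joint angles; "joint_vel": joint speeds; "joint_torque": joint torques, N m; "position": TCP position; "ee_rot": TCP orientation; "force": force on the tool from outside, world axes, zero at the start; "ft_torque": the same for the moment, N m; "gripper_width": finger opening in m; "finger_force": force on a finger pad.
Only numpy, scipy, OpenCV 4.12 (cv2) and the standard library are available. Lean on these libraries where they do the work, as an engineer would, in place of code of your own. Each camera call takes 0.05 s, during which the arm holds its last target. There are 200 camera calls.

## Working session

There is one attempt and no reset: what is moved stays moved. The work goes in short steps, Python scripts to look and compute and a tool call to move; the robot and the scene stay as the last step left them, time stands still between calls to the robot, and variables do not carry over. Pictures are saved under pics/ and viewed, at most 10 in all, crops included, and the job is handed in when it is done.

Besides the shell and the picture viewer there is one more tool, called after "Emit:" in YAML: its name, and indented under it one key for each argument. drive_tool: Moves the arm, as the interface text tells. Its arguments: {"type":"object","properties":{"rows":{"type":"array","items":{"type":"array"}},"newtons":{"type":"number"}},"required":["rows"]}

```bash
mkdir -p pics; cat > h.py <<'E'
import numpy as np, cv2, pickle
from plant import *
def snap(n):
    s=read_state(); f=grab_frame(n)
    if 'T' not in f:
        M=np.eye(4);M[:3,:3]=np.array(s['ee_rot']);M[:3,3]=s['position'];f['T']=M@np.array(f['mount'])
    pickle.dump(f,open(f'{n}.pkl','wb'));return f
def load(n): return pickle.load(open(f'{n}.pkl','rb'))
def rays(f,uv):
    K=np.array([[f['fx'],0,f['cx']],[0,f['fy'],f['cy']],[0,0,1]])
    p=cv2.undistortPoints(np.array(uv,float).reshape(-1,1,2),K,np.array(f['distortion'])).reshape(-1,2)
    return np.c_[p[:,0],-p[:,1],-np.ones(len(p))]
def onplane(f,uv,z):
    T=np.array(f['T']);d=rays(f,uv)@T[:3,:3].T;o=T[:3,3]
    return o+d*((z-o[2])/d[:,2])[:,None]
def depthpts(f,uv):
    uv=np.array(uv,int);T=np.array(f['T']);z=f['range_z'][uv[:,1],uv[:,0]]
    return (rays(f,uv)*z[:,None])@T[:3,:3].T+T[:3,3]
def save(f,name): cv2.imwrite(f'pics/{name}.png',f['color'][:,:,::-1])
E
python3 - <<'E'
from h import *
for n in('scene','top'): f=snap(n);save(f,n+'0');print(n,np.round(f['T'],3).tolist(),f['fx'])
s=read_state();print(s['t'],s['ee_rot'],s['gripper_width'])
E
```

```text
scene [[-0.266, -0.773, 0.575, 1.041], [0.964, -0.211, 0.162, 0.122], [-0.004, 0.598, 0.802, 0.729], [0.0, 0.0, 0.0, 1.0]] 452.82479883911026
top [[-0.026, 0.999, -0.027, 0.544], [-0.999, -0.026, -0.02, -0.005], [-0.02, 0.027, 0.999, 1.018], [0.0, 0.0, 0.0, 1.0]] 464.8285267411481
0.1 [[-9.09083285e-01 -4.16613718e-01 -7.69024275e-04]
 [-4.16614395e-01  9.09082398e-01  1.28063058e-03]
 [ 1.65578164e-04  1.48458644e-03 -9.99998884e-01]] 0.08771078792769389
```

View pics/scene0.png

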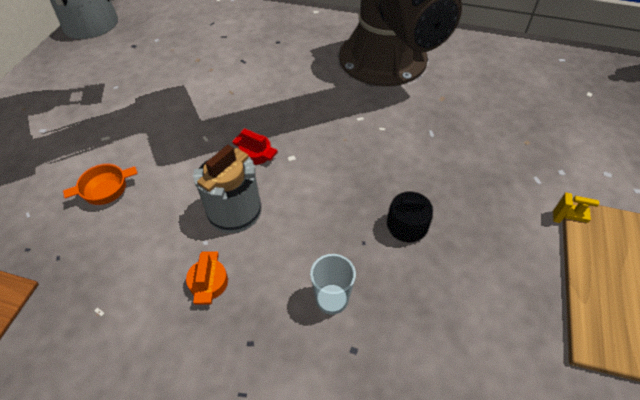

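View pics/top0.png

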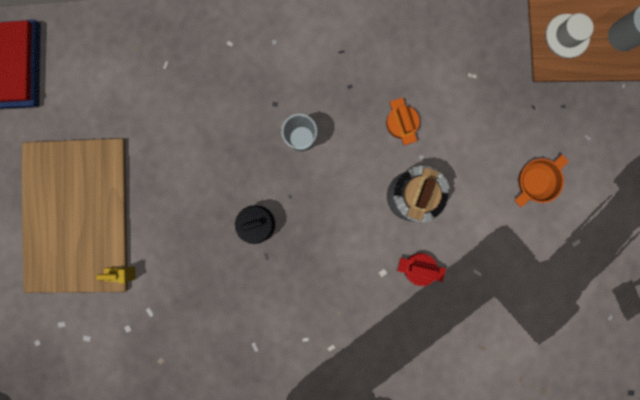

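Scene view: the bamboo lid is on the canister at (228,170). Top view candidates are the bamboo lid on the canister (422,193), an orange lid (403,120), a red lid (422,268), an orange dish (541,180) and the black cellar with a bar (255,224). I choose (422,193), the bamboo one on steel, and check it in a crop.

```bash
python3 - <<'E'
from h import *
f=load('top');c=f['color'][150:235,380:465];cv2.imwrite('pics/crop.png',cv2.resize(c,None,fx=7,fy=7,interpolation=cv2.INTER_CUBIC)[:,:,::-1])
hsv=cv2.cvtColor(f['color'],cv2.COLOR_RGB2HSV)
uv=np.array([(u,v) for v in range(160,225) for u in range(390,455)])
P=depthpts(f,uv);H=hsv[uv[:,1],uv[:,0]]
bar=(P[:,2]>.150)
print(bar.sum(),P[bar].mean(0),np.percentile(P[bar,2],[5,50,95]))
for nm,m,z in(('bar',bar&(H[:,2]<120),.162),):
    q=onplane(f,uv[m],z)[:,:2];print(nm,m.sum(),cv2.minAreaRect(q.astype(np.float32)))
    w,V=np.linalg.eigh(np.cov(q.T));print(q.mean(0),np.degrees(np.arctan2(V[1,1],V[0,1])),np.sqrt(w*12))
r=(P[:,2]>.09);q=P[r][:,:2];print('all',r.sum(),cv2.minEnclosingCircle(q.astype(np.float32)))
q=onplane(f,[(422,193),(403,120),(422,268)],.0);print(q)
E
```

```text
314 [ 0.57284041 -0.17570404  0.21253531] [0.15367312 0.16138621 1.01826513]
bar 306 ((0.5636074542999268, -0.17513403296470642), (0.10077914595603943, 0.07841087877750397), 86.62238311767578)
[ 0.573974   -0.18665002] 157.65005745026096 [0.03076698 0.0579993 ]
all 2435 ((0.5643339157104492, -0.12365801632404327), 0.11997225880622864)
[[ 0.58014523 -0.21311218  0.        ]
 [ 0.74209874 -0.17674673  0.        ]
 [ 0.41634077 -0.20824172  0.        ]]
```

View pics/crop.png

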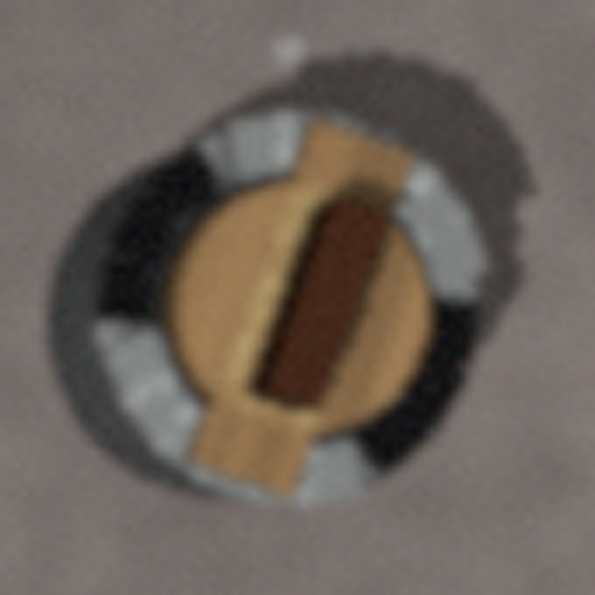

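The crop confirms it: bamboo lid, ears at about (358,150) and (253,450), dark bar between them, and dark notches at left (~150,240) and right (~425,385).

```bash
python3 - <<'E'
from h import *
f=load('top');img=cv2.GaussianBlur(f['color'],(3,3),0).astype(int)
hsv=cv2.cvtColor(img.astype(np.uint8),cv2.COLOR_RGB2HSV)
c=lambda p:(380+(p[0]+.5)/7-.5,150+(p[1]+.5)/7-.5)
roi=np.zeros((400,640),np.uint8);cv2.circle(roi,(421,192),31,1,-1);roi=roi>0
R,G,B=img[...,0],img[...,1],img[...,2]
barm=roi&(R>G+18)&(R<115)
n,l,st,ce=cv2.connectedComponentsWithStats(barm.astype(np.uint8));i=1+st[1:,4].argmax()
v,u=np.where(l==i);q=onplane(f,np.c_[u,v],.160)[:,:2]
w,V=np.linalg.eigh(np.cov(q.T));print('bar',len(u),q.mean(0),np.degrees(np.arctan2(V[1,1],V[0,1])),np.sqrt(w*12),cv2.minAreaRect(q.astype(np.float32)))
e=onplane(f,[c(p) for p in((358,150),(253,450))],.130);print('ears',e,np.degrees(np.arctan2(*(e[0]-e[1])[1::-1])))
dark=roi&(R<32)&(B<32)
n,l,st,ce=cv2.connectedComponentsWithStats(dark.astype(np.uint8))
pts=[]
for i in np.argsort(-st[1:,4])[:2]+1:
    a=onplane(f,[ce[i]],.108)[0];pts.append(a);print('notch',st[i],ce[i],a)
d=pts[0]-pts[1];print('notch ang',np.degrees(np.arctan2(d[1],d[0])),(pts[0]+pts[1])/2)
E
```

```text
bar 342 [ 0.57567192 -0.18994038] 157.7609977274056 [0.01953225 0.06030314] ((0.5760563611984253, -0.19258888065814972), (0.025136025622487068, 0.06504682451486588), 69.72196960449219)
ears [[ 0.61724741 -0.20469683  0.13      ]
 [ 0.53608669 -0.17333628  0.13      ]] -21.12656286689223
notch [395 173  15  22 157] [401.0955414  183.28025478] [ 0.59646364 -0.15071727  0.108     ]
notch [432 194  15  22  98] [440.10204082 205.2755102 ] [ 0.55138798 -0.22584407  0.108     ]
notch ang 59.03647610096914 [ 0.57392581 -0.18828067  0.108     ]
```

Emit:
drive_tool:
  rows:
    - [[0,0,0],[-37,22,0],1]
    - [[0,0,0],[-37,22,0],1]
    - [[0,0,0],[-37,22,0],1]
    - [[0,0,0],[-37,22,0],1]
    - [[0,0,0],[-37,22,0],1]
  newtons: 20

```text
t: 0.6
position: [0.4041, -0.4349, 0.2262]
ee_rot: [[-0.909, -0.416, -0.0], [-0.416, 0.909, 0.0], [0.0, 0.001, -1.0]]
force: [0.3, -0.5, -0.3]
gripper_width: 0.0876
finger_force: 0.0
```

Emit:
drive_tool:
  rows:
    - [[0,0,0],[-37,22,0],1]
    - [[0,0,0],[-37,22,0],1]
    - [[0,0,0],[-37,22,0],1]
    - [[0,0,0],[-37,22,0],1]
    - [[0,0,0],[-15,9,0],1]

```text
t: 1.1
position: [0.5128, -0.2777, 0.2263]
ee_rot: [[-0.908, -0.419, -0.0], [-0.419, 0.908, 0.0], [-0.0, 0.0, -1.0]]
force: [-0.6, -0.3, -0.0]
gripper_width: 0.0879
finger_force: 0.0
```

Emit:
drive_tool:
  rows:
    - [[0,0,8],[0,0,0],1]
    - [[0,0,8],[0,0,0],1]
    - [[0,0,8],[0,0,0],1]
    - [[0,0,8],[0,0,0],1]
    - [[0,0,8],[0,0,0],1]

```text
t: 1.6
position: [0.511, -0.2806, 0.2262]
ee_rot: [[-0.963, 0.271, -0.001], [0.271, 0.963, 0.0], [0.001, 0.0, -1.0]]
force: [0.3, 0.5, -1.0]
gripper_width: 0.0874
finger_force: 0.0
```

Emit:
drive_tool:
  rows:
    - [[0,0,6.5],[0,0,0],1]
    - [[0,0,0],[0,0,0],1]
    - [[0,0,0],[0,0,0],1]

```text
t: 1.9
position: [0.5111, -0.2806, 0.2264]
ee_rot: [[-0.929, 0.37, -0.0], [0.37, 0.929, 0.0], [0.0, -0.0, -1.0]]
force: [-0.2, -0.8, 0.1]
gripper_width: 0.0875
finger_force: 0.0
```

```bash
python3 - <<'E'
from h import *
f=snap('wrist');save(f,'w0');s=read_state();R=np.array(s['ee_rot'])
print(s['t'],s['position'],np.degrees(np.arctan2(R[1,1],R[0,1])),R[:,2],np.round(s['qpos'],1),s['force'])
E
```

```text
1.95 [ 0.51114246 -0.28054971  0.22639634] 68.29258966761917 [-3.26986524e-04  1.09072416e-04 -9.99999941e-01] [  -9.6   12.   -11.3   -0.   -66.8 -102.1] [ 0.23796563 -0.79710057 -0.39604344]
```

View pics/w0.png

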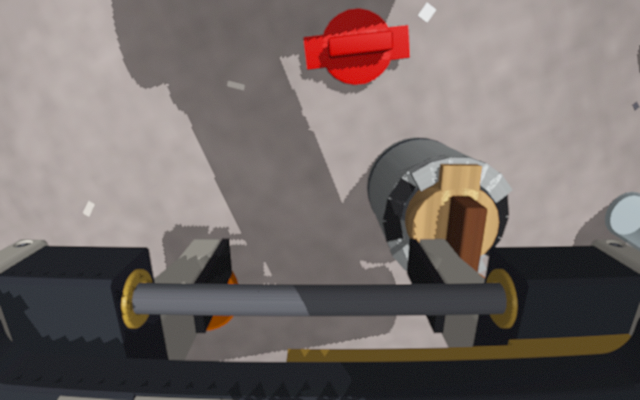

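The wrist view shows the lid's bar at about (467,232), the ear at (462,178) and the red look-alike at (357,45). I'll move over the lid and measure again.

Emit:
drive_tool:
  rows:
    - [[0,0,0],[-9,36,0],1]
    - [[0,0,0],[-9,36,0],1]
    - [[0,0,0],[-8,37,0],1]
    - [[0,0,0],[0,0,0],1]
    - [[0,0,0],[0,0,0],1]

```text
t: 2.45
position: [0.5763, -0.1882, 0.2262]
ee_rot: [[-0.929, 0.369, -0.001], [0.369, 0.929, 0.0], [0.001, -0.0, -1.0]]
force: [-0.6, -0.6, -0.1]
gripper_width: 0.0872
finger_force: 0.0
```

```bash
python3 - <<'E'
from h import *
g=load('wrist')
f=snap('wrist');save(f,'w1');s=read_state();R=np.array(s['ee_rot'])
print(s['t'],s['position'],np.degrees(np.arctan2(R[1,1],R[0,1])),s['force'])
for x in(g,f):
    v,u=np.mgrid[0:400,0:640];uv=np.c_[u.ravel(),v.ravel()];P=depthpts(x,uv);C=x['color'].reshape(-1,3).astype(int)
    near=np.hypot(P[:,0]-.576,P[:,1]+.189)<.056
    b=near&(P[:,2]>.156)&(P[:,2]<.168)&(C[:,0]>C[:,2]+20);q=P[b]
    if b.sum()>50: w,V=np.linalg.eigh(np.cov(q[:,:2].T));print('bartop',b.sum(),q.mean(0),cv2.minAreaRect(q[:,:2].astype(np.float32)),np.degrees(np.arctan2(V[1,1],V[0,1])))
    e=near&(P[:,2]>.12)&(P[:,2]<.137)&(C[:,0]>C[:,2]+40);print('wood',e.sum(),np.median(P[e,2]) if e.any() else 0)
E
```

```text
2.5 [ 0.57592529 -0.18882672  0.22634783] 68.25000490861147 [-0.2768342   0.39824302 -0.88961723]
bartop 1493 [ 0.56627653 -0.18993313  0.16256556] ((0.5706824064254761, -0.1905953735113144), (0.016722839325666428, 0.04864580184221268), 68.93009948730469) 161.1943641275839
wood 3616 0.13131569506122162
bartop 1848 [ 0.57217895 -0.19118172  0.16317764] ((0.5740740895271301, -0.19215145707130432), (0.015790855512022972, 0.055957064032554626), 67.78290557861328) 158.7098777989466
wood 5879 0.1313766820719856
```

View pics/w1.png

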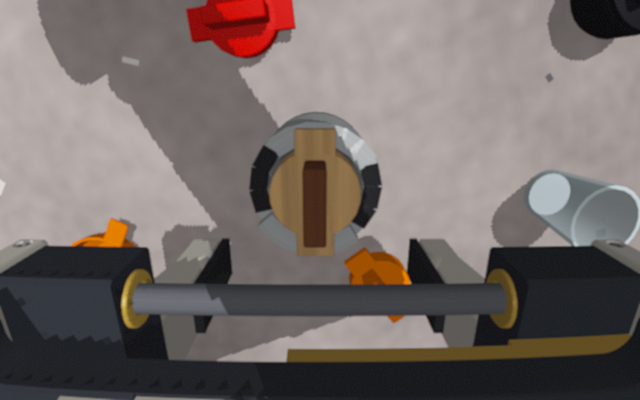

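Wrist view: the bar is centred at about (314,205) between the fingers, with notches at (262,180) and (372,187). The cellar and tumbler are clear. Descend, then grip.

Emit:
drive_tool:
  rows:
    - [[0,0,0],[0,-2,30],1]
    - [[0,0,0],[0,0,30],0.6]
    - [[0,0,0],[0,0,20],0.4]
    - [[0,0,0],[0,0,9],0.2]
    - [[0,0,0],[0,0,0],0]
  newtons: 15

```text
t: 3.0
position: [0.5743, -0.1915, 0.1366]
ee_rot: [[-0.928, 0.373, -0.002], [0.373, 0.928, 0.0], [0.002, -0.001, -1.0]]
force: [-0.0, -0.7, 1.4]
gripper_width: 0.0612
finger_force: 0.0
```

```bash
python3 - <<'E'
from h import *
f=load('wrist');C=f['color'].astype(int)
m=np.zeros((400,640),np.uint8);cv2.circle(m,(316,190),70,1,-1);m[225:]=0
d=((C.max(2)<45)&(m>0)).astype(np.uint8)
n,l,st,ce=cv2.connectedComponentsWithStats(d);p=[]
for i in np.argsort(-st[1:,4])[:2]+1: a=onplane(f,[ce[i]],.108)[0];p.append(a);print(st[i],ce[i],a)
x=p[0]-p[1];print(np.degrees(np.arctan2(x[1],x[0])),(p[0]+p[1])/2)
E
```

```text
[ 250  147   27   65 1014] [261.5887574  178.49309665] [ 0.55134682 -0.22941277  0.108     ]
[353 186  27  39 484] [366.48966942 205.5       ] [ 0.60461251 -0.15814877  0.108     ]
-126.77597530647355 [ 0.57797966 -0.19378077  0.108     ]
```

Emit:
drive_tool:
  rows:
    - [[0,0,0],[0,0,0],-1]
    - [[0,0,0],[0,0,0],-1]
    - [[0,0,0],[0,0,0],-1]
    - [[0,0,0],[0,0,0],-1]
    - [[0,0,0],[0,0,0],-1]
  newtons: 15

```text
t: 3.5
position: [0.5755, -0.1908, 0.138]
ee_rot: [[-0.928, 0.372, 0.001], [0.372, 0.928, -0.0], [-0.001, 0.0, -1.0]]
force: [0.8, 0.4, 0.4]
gripper_width: 0.0215
finger_force: 0.0
```

Emit:
drive_tool:
  rows:
    - [[0,0,0],[0,0,0],-1]
    - [[0,0,0],[0,0,0],-1]
    - [[0,0,0],[0,0,0],-1]

```text
t: 3.8
position: [0.5754, -0.1908, 0.1378]
ee_rot: [[-0.928, 0.372, 0.0], [0.372, 0.928, -0.0], [-0.0, 0.0, -1.0]]
force: [0.1, 0.7, 2.9]
gripper_width: 0.0159
finger_force: 15.0
```

Emit:
drive_tool:
  rows:
    - [[0,0,-6],[0,0,0],-1]
    - [[0,0,-6],[0,0,0],-1]
    - [[0,0,-6],[0,0,0],-1]
    - [[0,0,-6],[0,0,0],-1]
    - [[0,0,-6],[0,0,0],-1]

```text
t: 4.3
position: [0.5757, -0.1908, 0.1378]
ee_rot: [[-0.989, -0.146, 0.001], [-0.146, 0.989, -0.0], [-0.001, -0.0, -1.0]]
force: [-0.2, -0.7, 1.3]
gripper_width: 0.016
finger_force: 15.0
```

Emit:
drive_tool:
  rows:
    - [[0,0,-6],[0,0,0],-1]
    - [[0,0,-6],[0,0,0],-1]
    - [[0,0,-6],[0,0,0],-1]
    - [[0,0,-6],[0,0,0],-1]
    - [[0,0,0],[0,0,0],-1]

```text
t: 4.8
position: [0.5756, -0.1908, 0.1378]
ee_rot: [[-0.846, -0.533, 0.0], [-0.533, 0.846, -0.0], [-0.0, -0.0, -1.0]]
force: [-0.4, 0.4, 2.1]
gripper_width: 0.0159
finger_force: 15.0
```

Emit:
drive_tool:
  rows:
    - [[0,0,-7],[0,0,0],-1]
    - [[0,0,-7],[0,0,0],-1]
    - [[0,0,-7],[0,0,0],-1]
    - [[0,0,-7],[0,0,0],-1]
    - [[0,0,0],[0,0,0],-1]

```text
t: 5.3
position: [0.5749, -0.1907, 0.137]
ee_rot: [[-0.499, -0.867, -0.001], [-0.867, 0.499, 0.0], [0.0, 0.001, -1.0]]
force: [0.3, -0.3, -1.6]
gripper_width: 0.0159
finger_force: 15.0
```

```bash
python3 - <<'E'
from h import *
f=snap('wrist');s=read_state();R=np.array(s['ee_rot']);print(s['position'],np.degrees(np.arctan2(R[1,1],R[0,1])),s['force'],s['ft_torque'])
g=snap('scene')
a=cv2.resize(f['color'][60:340,180:460],(400,400));b=cv2.resize(g['color'][120:240,170:290],(400,400),interpolation=cv2.INTER_CUBIC)
cv2.imwrite('pics/turned.png',np.hstack([a,b])[:,:,::-1])
E
```

```text
[ 0.5749642  -0.19069397  0.13706997] 149.84358952138382 [ 0.34117389  0.03895854 -1.58223098] [ 0.02838416  0.08495896 -0.04450489]
```

View pics/turned.png

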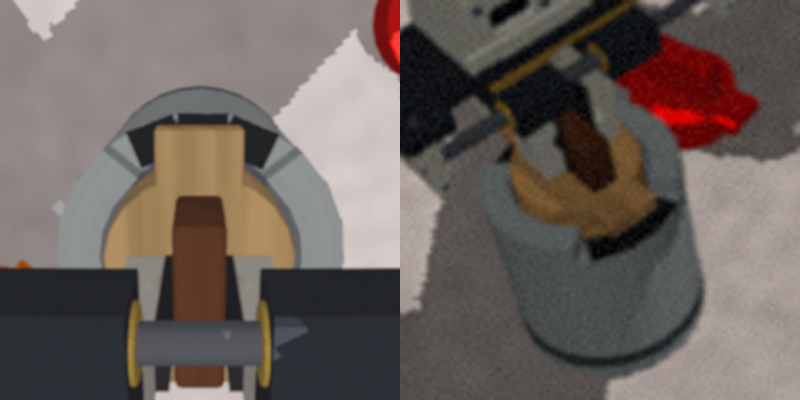

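The ear (200,150) sits centred in the dark notch (130–280). The lid now hangs from the gripper, with force −1.6 N. Lower it.

Emit:
drive_tool:
  rows:
    - [[0,0,0],[0,0,3],-1]
    - [[0,0,0],[0,0,3],-1]
    - [[0,0,0],[0,0,3],-1]
    - [[0,0,0],[0,0,2],-1]
    - [[0,0,0],[0,0,0],-1]

```text
t: 5.9
position: [0.5752, -0.1908, 0.1261]
ee_rot: [[-0.498, -0.867, -0.001], [-0.867, 0.498, 0.0], [0.0, 0.001, -1.0]]
force: [1.5, -0.1, -1.0]
gripper_width: 0.0159
finger_force: 15.0
```

Emit:
drive_tool:
  rows:
    - [[0,0,0],[0,0,0.5],-1]
    - [[0,0,0],[0,0,0.5],-1]
    - [[0,0,0],[0,0,0],-1]
    - [[0,0,0],[0,0,0],-1]

```text
t: 6.3
position: [0.5754, -0.1908, 0.1258]
ee_rot: [[-0.498, -0.867, 0.0], [-0.867, 0.498, -0.0], [-0.0, -0.0, -1.0]]
force: [0.0, 1.7, 0.5]
gripper_width: 0.0159
finger_force: 15.0
```

Emit:
drive_tool:
  rows:
    - [[0,0,0],[0,0,0],0]
    - [[0,0,0],[0,0,0],0]
    - [[0,0,0],[0,0,0],0]
    - [[0,0,0],[0,0,0],0]
    - [[0,0,0],[0,0,0],0]

```text
t: 6.8
position: [0.5754, -0.1908, 0.1256]
ee_rot: [[-0.498, -0.867, 0.0], [-0.867, 0.498, -0.0], [0.0, -0.0, -1.0]]
force: [-0.0, -0.2, -0.8]
gripper_width: 0.0432
finger_force: 0.0
```

Emit:
drive_tool:
  rows:
    - [[0,0,0],[0,0,-10],0]
    - [[0,0,0],[0,0,-25],0]
    - [[0,0,0],[0,0,-40],0]
    - [[0,0,0],[0,0,-40],0]
    - [[0,0,0],[0,0,0],0]

```text
t: 7.3
position: [0.5783, -0.1917, 0.248]
ee_rot: [[-0.497, -0.867, 0.011], [-0.868, 0.497, -0.002], [-0.003, -0.01, -1.0]]
force: [0.4, -1.1, 0.9]
gripper_width: 0.0436
finger_force: 0.0
```

```bash
python3 - <<'E'
from h import *
f=snap('wrist');g=snap('scene')
v,u=np.mgrid[0:400,0:640];P=depthpts(f,np.c_[u.ravel(),v.ravel()]);C=f['color'].reshape(-1,3).astype(int)
n=(np.hypot(P[:,0]-.575,P[:,1]+.191)<.054)&(C[:,0]>C[:,2]+20)&(P[:,2]>.1)&(P[:,2]<.17)
print(np.histogram(P[n,2],np.arange(.1,.171,.005)),read_state()['t'])
print('bar',np.percentile(P[n&(P[:,2]>.14),2],[50,90]),'wood',np.median(P[n&(P[:,2]<.135),2]))
cv2.imwrite('pics/end.png',np.hstack([cv2.resize(f['color'],(400,250)),cv2.resize(g['color'],(400,250))])[:,:,::-1])
E
```

```text
(array([  39,  153,  113, 3796,  978,   22,   21,   22,   30,   79, 1401,
          0,    0,    0]), array([0.1  , 0.105, 0.11 , 0.115, 0.12 , 0.125, 0.13 , 0.135, 0.14 ,
       0.145, 0.15 , 0.155, 0.16 , 0.165, 0.17 ])) 7.4
bar [0.15130469 0.15220501] wood 0.11933564180653852
```

View pics/end.png

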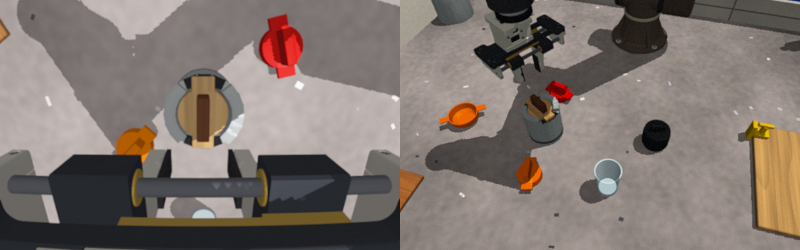

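The lid (205,105 in the left half) lies in the notches and has dropped 12 mm: wood 131→119, bar 163→151. The tumbler and cellar are unmoved, and the gripper is clear of everything.

```bash
python3 -c "
from plant import *
print(close_job())"
```

```text
the job is handed in; nothing more can be done
None
```

The bamboo lid is turned into the notches and fully home (down 12 mm), released with the gripper clear, the salt cellar and tumbler still standing where they were, and the job handed in at about 7.4 s.

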